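# Latch the plant guard's gate

### The job

The gate of the little plant guard has been left ajar. Lift its latch bar by the red ball, swing the gate shut with the bar passing over the catch, and let the bar drop back fully home behind the catch so that the gate stays latched. Do not push the potted cactus about.

Things in the scene. Friction and masses are not known exactly. Their poses are not given: they have to be found in the camera images.
- guard: Low pale-wood pen fixed to the white sideboard, 230 wide, 180 deep, 105 mm high, yaw within 0.3. Origin: on the gate's upright hinge axis, sideboard height; z up, +x into the pen; the shut gate runs along -y. A post at y -227 carries the steel catch: a notch 45 mm wide between two square teeth, tops at z 164 mm, front tooth 40 mm before the gate's plane; an unlifted bar runs into it.
- gate (a joint): Swing of the blue gate about the hinge: 0 shut, against its stop; grows as it opens towards the guard's -x side, the robot's; starts 0.45 to 0.85 rad ajar, limit 1.3. Light (0.3 N at the ball); stays where it is left. Gate 12 mm thick, 196 mm long, top rail only 103 mm above the sideboard, so there is free room below and on both sides of the ball.
- knob (a point): Centre of the 30 mm red ball on the steel latch bar (12 x 12 mm, 150 g), which lies level above the gate, in its plane; pinch it from above, a finger each side of the bar. Ball: 150 mm from hinge axis, 150 mm up at rest. It lifts on an arc about a pin at ball height, 32 mm from the hinge axis; clears the catch from 13 mm up, stops at 60 mm. The bar ends 247 mm from the hinge; let go, it falls.
- pot: White ceramic plant pot with a round green cactus, loose, 90 mm across the rim and 108 mm high in all, standing inside the pen about 100 mm behind the shut gate. Origin at the centre of its underside, z up.

How it is judged:
On the way:
1. the latch bar is lifted (ball at least 10 mm above its rest height) before the gate is shut (height (world z) of knob above 0.16 m and value of joint gate above 0.15 rad), for 0.1 s.
At the end, for the whole second after the job is handed in: The gate is shut to within 0.13 rad (the catch's own play) and still, and the latch bar lies home behind the catch: the ball is back within 6 mm of its rest height (150 mm) (value of joint gate below 0.13 rad and height (world z) of knob below 0.156 m and velocity of joint gate between -0.1 and 0.1 rad/s); the robot touches nothing.
It fails at once if the cactus pot is moved by more than 30 mm or tipped by more than 0.35 rad (distance of pot from where it was at the start of the episode above 0.03 m or angle between pot's own z axis and vertical above 0.35 rad).
It also fails if it takes over 35 s, if anything falls off the work surface, if the arm or the gripper's body presses on something with over 40 N, if the wrist force passes 120 N, or if a joint passes its speed limit or range.

### The arm

A 6-joint arm with a two-finger parallel gripper is mounted at the origin on the work surface. World frame = base frame: x ahead of the robot, y to its left, z up, the work surface at z = 0. Lengths are in m, angles in rad, forces in N, time in s.
With the tool pointing down it reaches from about 0.35 to 0.975 m from the base axis. Payload 4.9 kg.
Tool frame: the origin (TCP) lies between the finger pads; the fingertips stand 8 mm ahead of it and the grasp point (between the pads) lies 11 mm behind it; z points along the fingers, y is the direction in which the jaws open and shut (so a half turn about z gives the same grasp; the last joint's range is limited). The gripper opens to 85 mm and grips with 20 to 120 N. Pads are 22 mm wide; open, the fingers measure 114 mm over their backs; the gripper's body (76 mm by 85 mm) begins 54 mm behind the grasp point. The pads swing forward as they close: fully open they stand 13 mm farther back than shut.
Start: joints at [-1.284, 0.053, 1.613, -0, 1.476, -0.119], TCP at [0.247, -0.574, 0.239] pointing down, gripper open.
Joint ranges: [-3.01, 3.01], [-1.01, 2.22], [0.06, 2.58], [-1.02, 4.17], [0.09, 2.62], [-3.14, 3.14]. Speed limits (rad/s): [2.57, 2.57, 3.14, 3.14, 3.14, 3.14].

### API

Orientations are given as a rotation vector (axis times angle).
In Python, from station import ctrl gives the robot as it stands. The module is installed in compiled form; this text tells all that it offers.
- The arm moves only by the shell command python3 -m creep 'ROWS' [FORCE]. ROWS is JSON, a list of rows, each an object with "hand": the opening, from 0 (shut) to 1 (fully open); "translation": the shift along the tool's x, y, z in cm, a list of three; "delta_rot": the turn, a rotation vector about the tool's x, y, z in degrees, a list of three. A call has 1 to 8 rows; each row shifts and turns the commanded pose from where the row before left it, along the tool's axes as they then stand; what a row does not reach is not made up. A row lasts 1/8 s, in which the tool goes at most 62.5 mm and 10.7 degrees, less where a joint would pass 70% of its speed; a pose out of reach is approached as far as the arm can. A call with a gripper value outside its range is refused whole. The fingers move at their own pace and stop on an object; FORCE is the grip in N (left out, the last holds). Time passes only in rows, so rows that do not move let the fingers close. It gives the time, the measured TCP pose, the force and the opening at its end, in the units of the state.
- ctrl.get_obs(): the state, without advancing time (a new reading comes with each control period).
- ctrl.get_image(name): name is "scene" or "top"; returns (picture, depth): 400x640x3 uint8, red, green, blue; 400x640 float32, m along the optical axis (not along the pixel's ray), 0 where there is no reading.
- ctrl.calibration(name): a dict with "fx", "fy", "cx", "cy" (pixels), "dist" ([k1, k2, p1, p2, k3] as OpenCV has them; the pictures are not rectified), "T" (4x4, takes a point from camera to world coordinates). Camera axes: x right, y up, looking along -z (the intrinsics and any distortion apply to the point x, -y, -z); pixel columns grow to the right and rows downward; lengths in m; the calibration is good to about 2 mm. A picture is of the moment at which its call begins. calibration takes no time and is no camera call.
- ctrl.finish_job(): hands the job in, once; it reports no verdict.
The state is a dict: "t": time; "q": joint angles; "dq": joint speeds; "effort": joint torques, N m; "tool_pos": TCP position; "tool_rot": TCP orientation; "contact_force": force on the tool from outside, world axes, zero at the start; "wrist_torque": the same for the moment, N m; "opening": finger opening in m.
Only numpy, scipy, OpenCV 4.12 (cv2) and the standard library are available. Lean on these libraries where they do the work, as an engineer would, in place of code of your own. Each camera call takes 0.05 s, during which the arm holds its last target.

## Working session

There is one attempt and no reset: what is moved stays moved. The work goes in short steps, Python scripts to look and compute and a shell command to move; the robot and the scene stay as the last step left them, time stands still between calls to the robot, and variables do not carry over. Pictures are saved under pics/ and viewed, and the job is handed in when it is done.

```bash
mkdir -p pics; cat > h.py <<'E'
import numpy as np,cv2
from station import ctrl
from scipy.spatial.transform import Rotation as R
def shot(name,fn):
    im,d=ctrl.get_image(name); cv2.imwrite('pics/'+fn+'.png',im[:,:,::-1]); np.savez('pics/'+fn+'.npz',im=im,d=d); return im,d
def pts(name,d,mask):
    c=ctrl.calibration(name); v,u=np.nonzero(mask&(d>0))
    K=np.array([[c['fx'],0,c['cx']],[0,c['fy'],c['cy']],[0,0,1]])
    n=cv2.undistortPoints(np.stack([u,v],1).astype(float)[:,None],K,np.array(c['dist']))[:,0]
    z=d[v,u]; P=np.stack([n[:,0]*z,-n[:,1]*z,-z,np.ones(len(z))])
    return (np.array(c['T'])@P)[:3].T,u,v
E
python3 - <<'E'
from h import *
for n in('scene','top'):
    im,d=shot(n,n+'0'); h=im.astype(int)
    m=(h[:,:,0]>130)&(h[:,:,1]<70)&(h[:,:,2]<70)
    p,u,v=pts(n,d,m); print(n,len(p), p.mean(0) if len(p) else 0,np.median(u),np.median(v))
o=ctrl.get_obs(); print(o)
E
```

```text
Traceback (most recent call last):
  File "h.py", line 9, in pts
    n=cv2.undistortPoints(np.stack([u,v],1).astype(float)[:,None],K,np.array(c['dist']))[:,0]
      ~~~~~~~~~~~~~~~~~~~^^^^^^^^^^^^^^^^^^^^^^^^^^^^^^^^^^^^^^^^^^^^^^^^^^^^^^^^^^^^^^^
cv2.error: OpenCV(4.12.0) /io/opencv/modules/calib3d/src/undistort.dispatch.cpp:347: error: (-215:Assertion failed) CV_IS_MAT(_src) && CV_IS_MAT(_dst) && (_src->rows == 1 || _src->cols == 1) && (_dst->rows == 1 || _dst->cols == 1) && _src->cols + _src->rows - 1 == _dst->rows + _dst->cols - 1 && (CV_MAT_TYPE(_src->type) == CV_32FC2 || CV_MAT_TYPE(_src->type) == CV_64FC2) && (CV_MAT_TYPE(_dst->type) == CV_32FC2 || CV_MAT_TYPE(_dst->type) == CV_64FC2) in function 'cvUndistortPointsInternal'
```

```bash
python3 - <<'E'
from h import *
shot('top','top0')
print(ctrl.get_obs())
E
```

```text
{'t': 0.1, 'q': array([-1.28398923e+00,  5.32826236e-02,  1.61415957e+00,  8.79281862e-06,
        1.47601285e+00, -1.18982374e-01]), 'dq': array([ 0.00108704, -0.00222569, -0.00224229, -0.00043634, -0.00096672,
        0.00173349]), 'effort': array([-8.70412950e-04, -3.94903386e+01, -3.71364784e+01, -1.14546169e-04,
        3.89299414e-03, -1.46618640e-05]), 'tool_pos': array([ 0.24657028, -0.57370468,  0.23818932]), 'tool_rot': array([-3.07533211e+00, -6.32672882e-01,  2.31356217e-04]), 'contact_force': array([-0.11276311,  0.05617633,  0.36061344]), 'wrist_torque': array([ 0.00927641, -0.04107841,  0.02070884]), 'opening': 0.0855938090339389}
```

View pics/scene0.png

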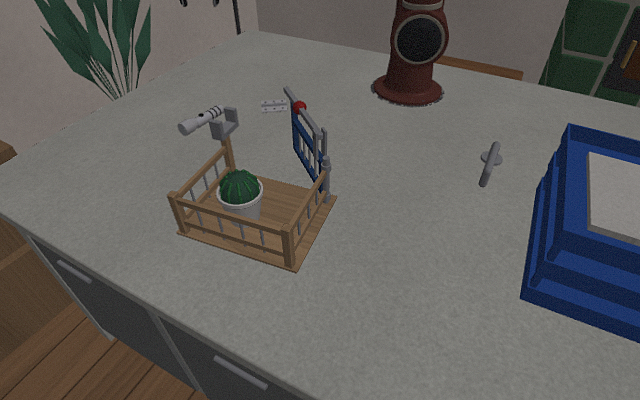

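View pics/top0.png

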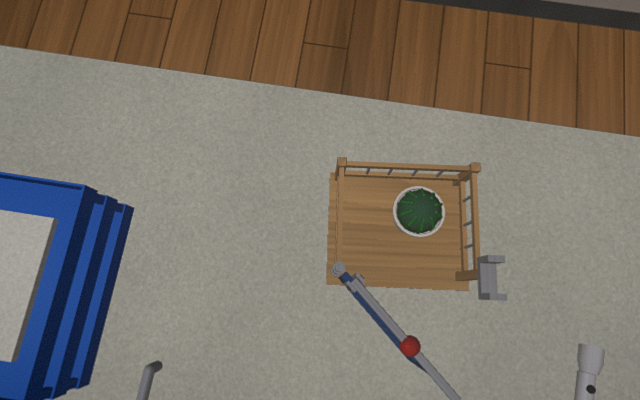

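The top view shows the hinge at about (340,268), the ball at (410,346), the catch at (490,278) and the cactus at (418,210). The scene view shows the ball at (300,106) and the catch at (225,125). Next I'll measure these.

```bash
sed -i 's/np.stack(\[u,v\],1).astype(float)\[:,None\]/np.ascontiguousarray(np.stack([u,v],1).astype(np.float64).reshape(-1,1,2))/' h.py
python3 - <<'E'
from h import *
from scipy.optimize import least_squares
for n in('scene','top'):
    z=np.load(f'pics/{n}0.npz'); im,d=z['im'],z['d']; h=im.astype(int)
    c=ctrl.calibration(n); print(n,np.round(c['T'],3).tolist(), c['fx'])
    v0,u0=((346,410) if n=='top' else (106,300))
    m=(h[:,:,0]>1.8*h[:,:,1])&(h[:,:,0]>1.8*h[:,:,2])&(h[:,:,0]>60)
    w=np.zeros_like(m); w[v0-15:v0+15,u0-15:u0+15]=1; m&=w
    if m.sum()>3:
        p,u,v=pts(n,d,m)
        r=least_squares(lambda x:np.linalg.norm(p-x,axis=1)-.015,p.mean(0)-[0,0,.01],loss='soft_l1',f_scale=.002)
        print('ball',len(p),r.x,np.abs(r.fun).mean(), u.mean(),v.mean())
def at(n,u,v):
    z=np.load(f'pics/{n}0.npz'); m=np.zeros((400,640),bool); m[v-1:v+2,u-1:u+2]=1
    return np.median(pts(n,z['d'],m)[0],0).round(4)
for u,v in [(340,268),(356,280),(410,346),(440,380),(456,397),(490,278),(492,259),(493,296),(484,278),(470,278),(342,161),(474,167),(418,210),(590,360),(582,395),(150,370)]: print((u,v),at('top',u,v))
for u,v in [(200,120),(185,127),(216,110),(270,105),(410,40),(420,95),(225,125),(490,160)]: print('s',(u,v),at('scene',u,v))
E
```

```text
scene [[-0.47, -0.603, 0.645, 1.113], [0.882, -0.312, 0.352, 0.278], [-0.011, 0.735, 0.678, 0.549], [0.0, 0.0, 0.0, 1.0]] 376.1146763956142
ball 98 [ 0.49501049 -0.10123766  0.15099917] 0.0008573258610828984 298.55102040816325 105.63265306122449
top [[0.153, 0.966, -0.21, 0.547], [-0.988, 0.15, -0.031, 0.048], [0.002, 0.212, 0.977, 0.768], [0.0, 0.0, 0.0, 1.0]] 407.58071160126565
ball 304 [ 0.49431265 -0.10112972  0.15055076] 0.0006403507455968901 409.70394736842104 346.2269736842105
(340, 268) [0.5902 0.0113 0.1203]
(356, 280) [ 0.5742 -0.0126  0.1568]
(410, 346) [ 0.495  -0.0985  0.166 ]
(440, 380) [ 0.4555 -0.1473  0.1563]
(456, 397) [ 0.4367 -0.171   0.1565]
(490, 278) [ 0.6096 -0.2168  0.1348]
(492, 259) [ 0.6346 -0.2052  0.1653]
(493, 296) [ 0.5818 -0.2103  0.1642]
(484, 278) [ 0.6082 -0.2076  0.1348]
(470, 278) [ 0.6097 -0.2063  0.078 ]
(342, 161) [0.7705 0.0322 0.1054]
(474, 167) [ 0.7947 -0.1911  0.1051]
(418, 210) [ 0.704  -0.1028  0.112 ]
(590, 360) [ 0.5083 -0.4343  0.0351]
(582, 395) [ 0.4492 -0.4293  0.0239]
(150, 370) [0.3818 0.2945 0.0505]
s (200, 120) [ 0.4774 -0.4294  0.023 ]
s (185, 127) [ 0.5329 -0.4319  0.0303]
s (216, 110) [ 0.4168 -0.4253  0.0245]
s (270, 105) [ 0.3005 -0.321   0.0076]
s (410, 40) [0.2494 0.0528 0.2415]
s (420, 95) [0.0559 0.0571 0.0171]
s (225, 125) [ 0.6059 -0.217   0.1354]
s (490, 160) [0.3496 0.2984 0.0509]
```

```bash
cat >> h.py <<'E'
def go(x,y,z,yaw):
    o=ctrl.get_obs(); M=R.from_rotvec(o['tool_rot']); p=o['tool_pos']
    D=R.from_matrix(np.array([[np.cos(yaw),np.sin(yaw),0],[np.sin(yaw),-np.cos(yaw),0],[0,0,-1]]))
    print('t',o['t'],'pos',p.round(4),'open',round(o['opening'],4),'F',o['contact_force'].round(1))
    print('trans cm (tool axes)',(M.inv().apply(np.array([x,y,z])-p)*100).round(2),'rot deg',np.degrees((M.inv()*D).as_rotvec()).round(2))
E
python3 -m creep '[{"hand":1,"translation":[0,0,0],"delta_rot":[0,0,-8.6]},{"hand":1,"translation":[0,0,0],"delta_rot":[0,0,-8.6]},{"hand":1,"translation":[0,0,0],"delta_rot":[0,0,-8.6]},{"hand":1,"translation":[0,0,0],"delta_rot":[0,0,0]}]' 40
python3 -c "
from h import *
go(.4946,-.1012,.239,.856)"
```

```text
t: 0.6
tool_pos: [0.2466, -0.5739, 0.2386]
tool_rot: [-2.858, -1.301, -0.0]
contact_force: [-1.0, 0.0, -0.1]
opening: 0.0854
t 0.6 pos [ 0.2466 -0.5739  0.2386] open 0.0854 F [-1.   0.  -0.1]
trans cm (tool axes) [ 5.193e+01 -1.234e+01  1.000e-02] rot deg [-0.05 -0.03 -0.09]
```

```bash
r='x'; python3 -m creep '[{"hand":1,"translation":[5,-1.2,0],"delta_rot":[0,0,0]},{"hand":1,"translation":[5,-1.2,0],"delta_rot":[0,0,0]},{"hand":1,"translation":[5,-1.2,0],"delta_rot":[0,0,0]},{"hand":1,"translation":[5,-1.2,0],"delta_rot":[0,0,0]},{"hand":1,"translation":[5,-1.2,0],"delta_rot":[0,0,0]},{"hand":1,"translation":[5,-1.2,0],"delta_rot":[0,0,0]},{"hand":1,"translation":[5,-1.2,0],"delta_rot":[0,0,0]},{"hand":1,"translation":[5,-1.2,0],"delta_rot":[0,0,0]}]'
python3 -c "
from h import *
go(.4946,-.1012,.239,.856)"
```

```text
t: 1.6
tool_pos: [0.4368, -0.2076, 0.2393]
tool_rot: [2.86, 1.3, 0.0]
contact_force: [0.2, -1.2, 0.1]
opening: 0.0854
t 1.6 pos [ 0.4368 -0.2076  0.2393] open 0.0854 F [ 0.2 -1.2  0.1]
trans cm (tool axes) [11.81 -2.64  0.03] rot deg [ 0.02 -0.01 -0.17]
```

```bash
python3 -m creep '[{"hand":1,"translation":[5,-1.2,0],"delta_rot":[0,0,0]},{"hand":1,"translation":[4.5,-1.0,0],"delta_rot":[0,0,0]},{"hand":1,"translation":[2.3,-0.4,0],"delta_rot":[0,0,0]},{"hand":1,"translation":[0,0,0],"delta_rot":[0,0,0]},{"hand":1,"translation":[0,0,0],"delta_rot":[0,0,0]}]'
python3 - <<'E'
from h import *
go(.4946,-.1012,.1395,.856)
shot('scene','s1')
E
```

```text
t: 2.22
tool_pos: [0.4937, -0.1034, 0.2391]
tool_rot: [-2.859, -1.302, 0.001]
contact_force: [-0.0, -0.3, 0.9]
opening: 0.0855
t 2.225 pos [ 0.4937 -0.1034  0.2391] open 0.0855 F [-0.  -0.3  0.9]
trans cm (tool axes) [ 0.23 -0.08  9.96] rot deg [-0.01  0.03 -0.07]
```

View pics/s1.png

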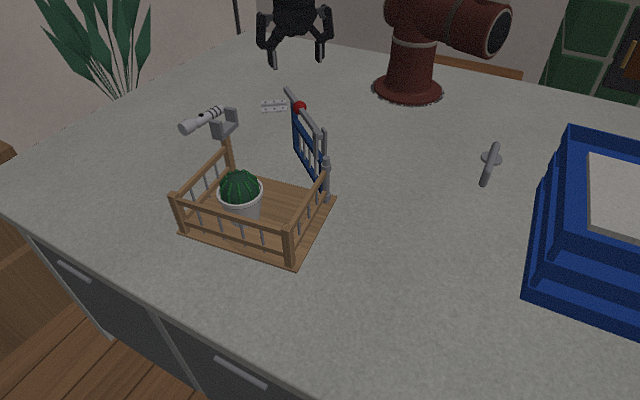

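The scene view shows the gripper above the ball, with fingers at about (272,55) and (325,50) straddling the bar. The ball is still at (300,106). I'll descend.

```bash
python3 -m creep '[{"hand":1,"translation":[0.2,-0.1,3],"delta_rot":[0,0,0]},{"hand":1,"translation":[0,0,3],"delta_rot":[0,0,0]},{"hand":1,"translation":[0,0,2.5],"delta_rot":[0,0,0]},{"hand":1,"translation":[0,0,1.5],"delta_rot":[0,0,0]},{"hand":1,"translation":[0,0,0],"delta_rot":[0,0,0]},{"hand":1,"translation":[0,0,0],"delta_rot":[0,0,0]}]'
python3 - <<'E'
from h import *
go(.4946,-.1012,.1395,.856)
shot('scene','s2')
im,d=shot('top','t2')
E
```

```text
t: 3.02
tool_pos: [0.4953, -0.1014, 0.1405]
tool_rot: [2.857, 1.303, 0.002]
contact_force: [0.4, -1.1, -0.3]
opening: 0.0853
t 3.025 pos [ 0.4953 -0.1014  0.1405] open 0.0853 F [ 0.4 -1.1 -0.3]
trans cm (tool axes) [-0.03 -0.06  0.1 ] rot deg [ 0.1  -0.04 -0.03]
```

View pics/s2.png

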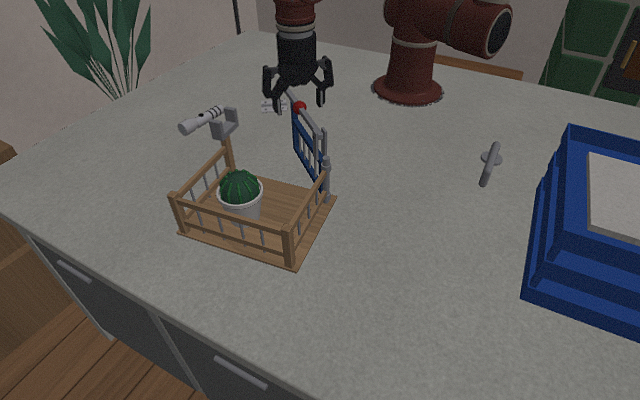

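View pics/t2.png

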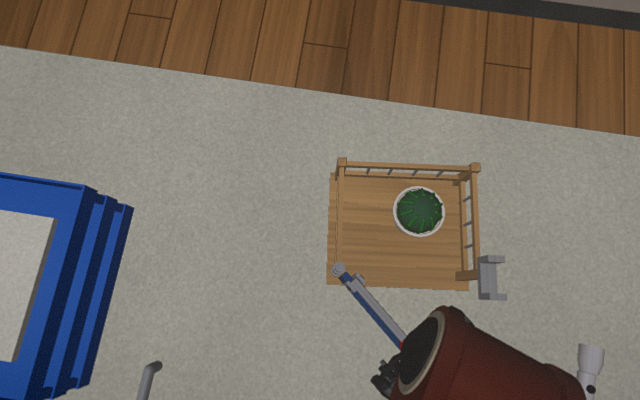

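The fingers, at about (270,103) and (322,100) in the scene view, stand on either side of the ball at (300,106). The top view is mostly hidden by the arm. Closing.

```bash
python3 -m creep '[{"hand":0,"translation":[0,0,0.1],"delta_rot":[0,0,0]},{"hand":0,"translation":[0,0,0],"delta_rot":[0,0,0]},{"hand":0,"translation":[0,0,0],"delta_rot":[0,0,0]},{"hand":0,"translation":[0,0,0],"delta_rot":[0,0,0]},{"hand":0,"translation":[0,0,0],"delta_rot":[0,0,0]},{"hand":0,"translation":[0,0,0],"delta_rot":[0,0,0]},{"hand":0,"translation":[0,0,0],"delta_rot":[0,0,0]},{"hand":0,"translation":[0,0,0],"delta_rot":[0,0,0]}]' 40
```

```text
t: 4.12
tool_pos: [0.4948, -0.1009, 0.1386]
tool_rot: [2.858, 1.304, 0.0]
contact_force: [-1.0, 0.5, 2.7]
opening: 0.028
```

```bash
python3 -m creep '[{"hand":0,"translation":[0,0,-0.6],"delta_rot":[0,0,0]},{"hand":0,"translation":[0.05,0,-0.6],"delta_rot":[0,0,0]},{"hand":0,"translation":[0.08,0,-0.6],"delta_rot":[0,0,0]},{"hand":0,"translation":[0.12,0,-0.6],"delta_rot":[0,0,0]},{"hand":0,"translation":[0.15,0,-0.6],"delta_rot":[0,0,0]},{"hand":0,"translation":[0,0,0],"delta_rot":[0,0,0]},{"hand":0,"translation":[0,0,0],"delta_rot":[0,0,0]}]'
python3 - <<'E'
from h import *
im,d=shot('scene','s3')
cv2.imwrite('pics/s3c.png',cv2.resize(im[50:210,200:400,::-1],None,fx=3.5,fy=3.5))
h=im.astype(int);m=(h[:,:,0]>1.8*h[:,:,1])&(h[:,:,0]>1.8*h[:,:,2])&(h[:,:,0]>60); m[:80]=0;m[130:]=0;m[:,:270]=0;m[:,325:]=0
p,u,v=pts('scene',d,m);print(len(p),p.mean(0))
# way points
psi=.108;H=np.array([.593,.0121]);rr=.032+np.sqrt(.118**2-.03**2)
for g in (.823,.6,.4,.2,0):
    a=psi-g; print(g,H+rr*np.array([np.sin(a),-np.cos(a)]), 'yaw',np.pi/2+a)
E
```

```text
t: 5.0
tool_pos: [0.4972, -0.098, 0.1682]
tool_rot: [2.858, 1.304, -0.0]
contact_force: [-1.0, -1.1, -1.9]
opening: 0.028
101 [ 0.50383183 -0.09338046  0.18660915]
0.823 [ 0.49719939 -0.09823629] yaw 0.8557963267948966
0.6 [ 0.52397314 -0.1166911 ] yaw 1.0787963267948966
0.4 [ 0.55093592 -0.12783737] yaw 1.2787963267948965
0.2 [ 0.57957566 -0.13340479] yaw 1.4787963267948965
0 [ 0.6087506  -0.13317138] yaw 1.6787963267948967
```

View pics/s3c.png

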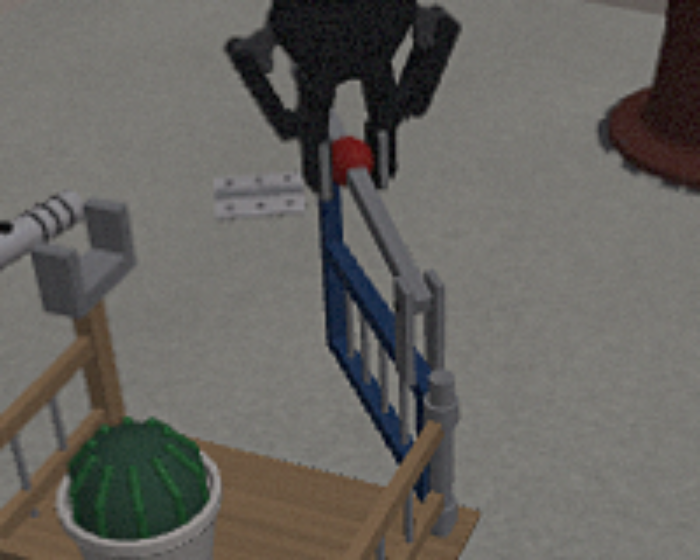

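The bar is lifted about 30 mm: the ball sits between the pads and the bar is tilted. I'll swing part of the way and check.

```bash
python3 -m creep '[{"hand":0,"translation":[0.08,1.5,0],"delta_rot":[0,0,-5.9]},{"hand":0,"translation":[0.08,1.5,0],"delta_rot":[0,0,-5.9]},{"hand":0,"translation":[0,0,0],"delta_rot":[0,0,0]},{"hand":0,"translation":[0,0,0],"delta_rot":[0,0,0]}]'
python3 - <<'E'
from h import *
g=.823-np.radians(11.8);a=.108-g
H=np.array([.593,.0121]);p=H+.1461*np.array([np.sin(a),-np.cos(a)])
go(p[0],p[1],.168,np.pi/2+a)
E
```

```text
t: 5.55
tool_pos: [0.5215, -0.1149, 0.168]
tool_rot: [-2.71, -1.589, 0.001]
contact_force: [0.1, 0.2, -3.1]
opening: 0.0281
t 5.55 pos [ 0.5215 -0.1149  0.168 ] open 0.0281 F [ 0.1  0.2 -3.1]
trans cm (tool axes) [-0.03  0.06  0.  ] rot deg [-0.03  0.02 -0.07]
```

```bash
python3 -m creep '[{"hand":0,"translation":[0.08,1.5,0],"delta_rot":[0,0,-5.9]},{"hand":0,"translation":[0.08,1.5,0],"delta_rot":[0,0,-5.9]},{"hand":0,"translation":[0.08,1.5,0],"delta_rot":[0,0,-5.9]},{"hand":0,"translation":[0.08,1.5,0],"delta_rot":[0,0,-5.9]},{"hand":0,"translation":[0.08,1.5,0],"delta_rot":[0,0,-5.9]},{"hand":0,"translation":[0,0,0],"delta_rot":[0,0,0]},{"hand":0,"translation":[0,0,0],"delta_rot":[0,0,0]}]'
python3 - <<'E'
from h import *
a=.108
H=np.array([.593,.0121]);p=H+.1461*np.array([np.sin(a),-np.cos(a)])
go(p[0],p[1],.168,np.pi/2+a)
im,d=shot('scene','s4')
cv2.imwrite('pics/s4c.png',cv2.resize(im[60:260,170:370,::-1],None,fx=3,fy=3))
E
```

```text
t: 6.42
tool_pos: [0.5933, -0.1331, 0.1681]
tool_rot: [-2.216, -2.226, 0.0]
contact_force: [-0.3, 0.7, -2.6]
opening: 0.0278
t 6.425 pos [ 0.5933 -0.1331  0.1681] open 0.0278 F [-0.3  0.7 -2.6]
trans cm (tool axes) [-0.02  1.55  0.01] rot deg [-0.03 -0.02 -5.94]
```

View pics/s4c.png

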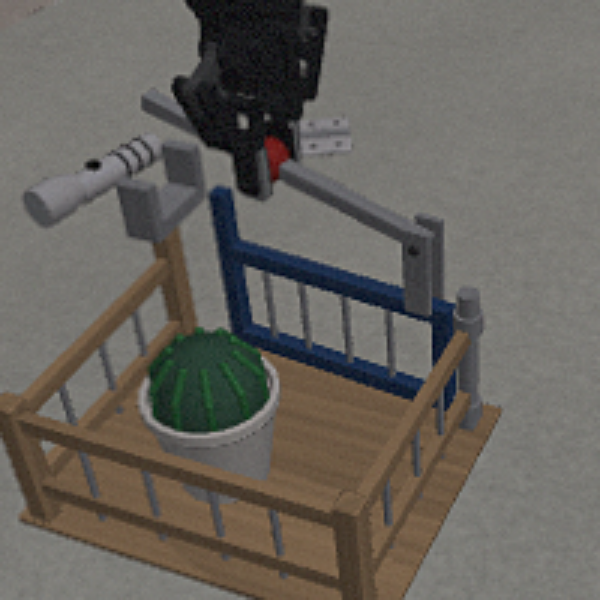

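The gate is almost shut and the raised bar is clear above the catch (catch at about (160,190) in the crop). I'll finish the swing, watching the force.

```bash
python3 -m creep '[{"hand":0,"translation":[0.04,0.7,0],"delta_rot":[0,0,-3]},{"hand":0,"translation":[0.02,0.6,0],"delta_rot":[0,0,-2.5]},{"hand":0,"translation":[0,0.2,0],"delta_rot":[0,0,-0.4]},{"hand":0,"translation":[0,0,0],"delta_rot":[0,0,0]},{"hand":0,"translation":[0,0,0],"delta_rot":[0,0,0]}]'
python3 - <<'E'
from h import *
a=.108
H=np.array([.593,.0121]);p=H+.1461*np.array([np.sin(a),-np.cos(a)])
go(p[0],p[1],.168,np.pi/2+a)
E
```

```text
t: 7.1
tool_pos: [0.608, -0.1322, 0.168]
tool_rot: [-2.097, -2.337, 0.001]
contact_force: [-3.4, 0.0, -3.2]
opening: 0.0275
t 7.1 pos [ 0.608  -0.1322  0.168 ] open 0.0275 F [-3.4  0.  -3.2]
trans cm (tool axes) [-0.1   0.06 -0.  ] rot deg [-0.09 -0.02  0.02]
```

A force of −3.4 N in x says the gate is on its stop. Now I'll lower the bar along its arc.

```bash
python3 -m creep '[{"hand":0,"translation":[-0.14,0,0.6],"delta_rot":[0,0,0]},{"hand":0,"translation":[-0.1,0,0.6],"delta_rot":[0,0,0]},{"hand":0,"translation":[-0.07,0,0.6],"delta_rot":[0,0,0]},{"hand":0,"translation":[-0.04,0,0.6],"delta_rot":[0,0,0]},{"hand":0,"translation":[-0.02,0,0.5],"delta_rot":[0,0,0]},{"hand":0,"translation":[0,0,0],"delta_rot":[0,0,0]},{"hand":0,"translation":[0,0,0],"delta_rot":[0,0,0]}]'
python3 - <<'E'
from h import *
im,d=shot('scene','s5')
cv2.imwrite('pics/s5c.png',cv2.resize(im[60:260,170:370,::-1],None,fx=3,fy=3))
E
```

```text
t: 7.98
tool_pos: [0.6085, -0.1362, 0.1398]
tool_rot: [-2.097, -2.338, 0.002]
contact_force: [-6.9, -0.6, 2.0]
opening: 0.0278
```

View pics/s5c.png

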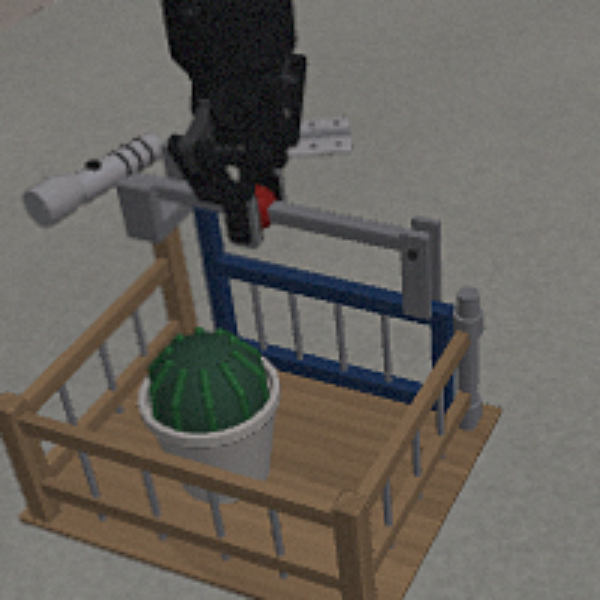

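The bar has come down level into the notch (about (160,190)) and the pot has not moved. Open and retreat upward.

```bash
python3 -m creep '[{"hand":1,"translation":[0,0,0],"delta_rot":[0,0,0]},{"hand":1,"translation":[0,0,0],"delta_rot":[0,0,0]},{"hand":1,"translation":[0,0,0],"delta_rot":[0,0,0]},{"hand":1,"translation":[0,0,0],"delta_rot":[0,0,0]},{"hand":1,"translation":[0,0,0],"delta_rot":[0,0,0]},{"hand":1,"translation":[0,0,0],"delta_rot":[0,0,0]}]'
python3 -m creep '[{"hand":1,"translation":[0,0,-2],"delta_rot":[0,0,0]},{"hand":1,"translation":[0,0,-3],"delta_rot":[0,0,0]},{"hand":1,"translation":[0,0,-4],"delta_rot":[0,0,0]},{"hand":1,"translation":[0,0,-4],"delta_rot":[0,0,0]},{"hand":1,"translation":[0,0,0],"delta_rot":[0,0,0]},{"hand":1,"translation":[0,0,0],"delta_rot":[0,0,0]}]'
python3 - <<'E'
from h import *
from scipy.optimize import least_squares
im,d=shot('scene','s6')
cv2.imwrite('pics/s6c.png',cv2.resize(im[60:260,170:370,::-1],None,fx=3,fy=3))
h=im.astype(int);m=(h[:,:,0]>1.8*h[:,:,1])&(h[:,:,0]>1.8*h[:,:,2])&(h[:,:,0]>60); m[:100]=0;m[150:]=0;m[:,:230]=0;m[:,290:]=0
p,u,v=pts('scene',d,m)
r=least_squares(lambda x:np.linalg.norm(p-x,axis=1)-.015,p.mean(0)-[0,0,.01],loss='soft_l1',f_scale=.002)
a=np.array([.593,.0121])-r.x[:2]
print(len(p),r.x,'gate',.108-(np.arctan2(a[1],a[0])-np.pi/2),ctrl.get_obs()['contact_force'])
E
```

```text
t: 8.78
tool_pos: [0.6092, -0.1358, 0.1392]
tool_rot: [-2.097, -2.339, -0.0]
contact_force: [-0.5, -0.3, 1.0]
opening: 0.085
t: 9.52
tool_pos: [0.6092, -0.1358, 0.2698]
tool_rot: [2.097, 2.339, 0.0]
contact_force: [-0.7, -0.3, -0.2]
opening: 0.0857
130 [ 0.60922367 -0.13716467  0.15118563] gate -0.0002656526433214429 [ 0.53311813  0.69878175 -0.30757428]
```

View pics/s6c.png

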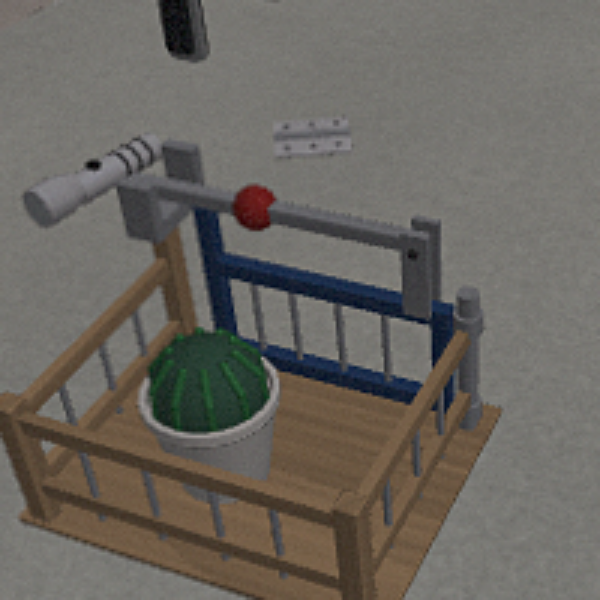

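The gripper is clear. The ball at crop (255,207) measures z = 0.151, the bar lies in the notch, and the gate angle is about 0. Handing in.

```bash
python3 -c "
from station import ctrl
print(ctrl.finish_job())"
```

```text
the job is handed in; nothing more can be done
None
```

The gate is shut and latched, and I handed the job in at about 9.6 s. I pinched the red ball, lifted the bar about 30 mm with the gate 0.82 rad open and swung it over the catch to its stop. Then I lowered the bar into the notch, let go and backed off upwards.

- **Last checks:** the camera puts the ball at z = 0.151 m (it started at about 0.151 m) and the gate angle at about 0.00 rad. In the last picture the bar lies level between the teeth of the catch. The gripper is open about 13 cm above the grasp height and the force reading is about zero.
- **Pot:** it looks unmoved in the pictures, but I did not measure its position.
- **Disagreements:** none of the checks failed or disagreed. The only mismatch was a finger opening of about 28 mm on the 30 mm ball, and the grip held throughout. The hand-in reported no verdict.

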